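Pass a treatment tip through the clean-side hatch

ROBOT

A 7-joint arm with a two-finger parallel gripper is mounted at the origin on the work surface. World frame = base frame: x ahead of the robot, y to its left, z up, the work surface at z = 0. Lengths are in m, angles in rad, forces in N, time in s.
With the tool pointing down it reaches from about 0.4 to 0.85 m from the base axis. Payload 4.5 kg.
Tool frame: the origin (TCP) lies at the very end of the fingers, on their centre line; the grasp point (between the pads) lies 19 mm behind it (r.grip_point_offset is the distance from the TCP to the grasp point, in m); y points along the fingers, x is the direction in which the jaws open and shut, and the axes are right-handed (so a half turn about y gives the same grasp; the last joint's range is limited). The gripper opens to 88 mm and grips with 3 to 60 N. Pads are 18 mm wide; open, the fingers measure 123 mm over their backs; the gripper's body (75 mm by 187 mm) begins 45 mm behind the grasp point.
Start: joints at [1.339, 0.689, -0.195, 1.565, 0.157, 0.902, -0.215], TCP at [0.164, -0.603, 0.239] pointing down, gripper open.
Joint ranges: [-3.01, 3.01], [-0.46, 2.08], [-1.47, 1.51], [0.13, 2.56], [-1, 4.14], [0.04, 2.09], [-2.66, 2.66]. Speed limits (rad/s): [2.57, 2.57, 3.14, 3.14, 3.14, 3.14, 3.14].

INTERFACE

Orientations are given as a unit quaternion [x, y, z, w].
In Python, from plant import get_state, snapshot, camera_params, job, r gives the robot as it stands.
- The arm moves only by the tool carry_out, never from a script. Its arguments are lists of equal length, an entry for each row: "offset": the shift along the world's x, y, z in m, a list of three; "twist": the turn about the world's z in degrees. In form: {"offset": [[tx, ty, tz], ...], "twist": [twist, ...]}. A call has 1 to 8 rows; each row shifts and turns the commanded pose from where the row before left it; what a row does not reach is not made up. A row lasts 1/8 s, in which the tool goes at most 62.5 mm and 10.7 degrees, less where a joint would pass 70% of its speed; a pose out of reach is approached as far as the arm can. A call with a gripper value outside its range is refused whole. "grip" is the finger opening in m, from 0 to 0.0881, set as the call begins (left out, the last holds). The fingers move at their own pace and stop on an object; "newtons" is the grip in N (left out, the last holds). Time passes only in rows, so rows that do not move let the fingers close. It gives the time, the measured TCP pose, the force and the opening at its end, in the units of the state.
- get_state(): the state, without advancing time (a new reading comes with each control period).
- snapshot(name): name is "scene" or "top"; returns the picture (384x512x3 uint8, red, green, blue); there is no depth.
- camera_params(name): a dict with "camera_matrix" (3x3 intrinsics, pixels), "eye" and "orientation" of the camera in the world. Camera axes: x right, y up, looking along -z (the intrinsics and any distortion apply to the point x, -y, -z); pixel columns grow to the right and rows downward; lengths in m; the calibration is good to about 2 mm. A picture is of the moment at which its call begins. camera_params takes no time and is no camera call.
- job.finish_job(): hands the job in, once; it reports no verdict.
The state is a dict: "clock": time; "q": joint angles; "qd": joint speeds; "joint_torque": joint torques, N m; "tool_pos": TCP position; "eef_rot": TCP orientation; "contact_force": force on the tool from outside, world axes, zero at the start; "moment": the same for the moment, N m; "opening": opening from 0.0 (shut) to 1.0 (fully open).
Only numpy, scipy, OpenCV 4.12 (cv2) and the standard library are available. Lean on these libraries where they do the work, as an engineer would, in place of code of your own. Each camera call takes 0.05 s, during which the arm holds its last target. There are 200 camera calls.

TASK

Pass the tallest steel treatment tip through the two-door hatch to the clean side: lift it off the tip tray and set it down gently, standing upright, on the chamber floor through the open outer door on top. Then slide the outer door fully shut, and only after that slide the inner door on the far side fully open, leaving the tip standing in the chamber with the outer door shut. The two doors must never be open at the same time.

Things in the scene. Friction and masses are not known exactly. Their poses are not given: they have to be found in the camera images.
- tip_mid (a point): the tip to pass: turned steel nozzle upright on a grey 8 mm high tray with three shorter steel tips (32, 36, 38 mm tall) about 100 mm away. 60 mm tall, about 110 g: foot 36 mm across, cone from 10 to 22 mm height, then a straight round neck 18 mm across up to the flat top: grip it there, about 44 mm above the underside. This point: on its axis, 30 mm above its underside; z along the axis, up.
- chamber (a point): centre of the chamber floor in the low white hatch box (150 x 310 mm, 76 mm high, turned up to 12 degrees). Floor 5 mm above the table; inside 130 mm along x, 135 mm along y (60 mm free to +y, 65 mm to other sides); walls 10 mm thick, top 71 mm above this point. z up, x from the robot's side to the far clean side, y along the box to the closed housing where both doors park when open.
- outer_door (a joint): outer door: clear grey-edged panel 140 x 140 x 6 mm that slides on top of the hatch along the chamber's y. Value in m: 0 shut over the chamber (end stop), 0.16 fully open over the housing (end stop). Starts 0.13 to 0.16 open. About 1.5 N of friction; stays where it is left.
- outer_handle (a point): middle of the outer door's handle: upright steel plate on the panel's centre, 12 mm thick along the chamber's y (pinch it so, from above), 50 mm along x, 44 mm high. This point is 17 mm below its top, 27 mm above the panel, 104 mm above the chamber floor. Moves with the door; axes parallel to the chamber's.
- inner_door (a joint): inner door: clear grey-edged upright panel 140 mm wide, 68 mm high, 6 mm thick, on the hatch's far face, sliding along the chamber's y. Value in m: 0 shut (end stop; the start), 0.13 fully open (end stop). About 1.5 N of friction; stays where it is left.
- inner_handle (a point): middle of the inner door's handle: upright steel plate standing above the hatch's far edge, 12 mm thick along the chamber's y (pinch it so, from above), 34 mm along x. This point is 17 mm below its top, 104 mm above the chamber floor and 98 mm in x from the chamber centre. Moves with the door; axes parallel to the chamber's.
Mind the look-alikes: they are no part of the job. What is shaped like the part that bears tip_mid but red is not meant.

How it is judged:
By the outcome, as a careful person would: the job done as asked, in the order asked, and still so for the second after the job is handed in, with the robot touching nothing.
It also fails if it takes over 54 s, if anything falls off the work surface, if the arm or the gripper's body presses on something with over 40 N, if the wrist force passes 120 N, or if a joint passes its speed limit or range.

## Working session

There is one attempt and no reset: what is moved stays moved. The work goes in short steps, Python scripts to look and compute and a tool call to move; the robot and the scene stay as the last step left them, time stands still between calls to the robot, and variables do not carry over. Pictures are saved under pics/ and viewed, about 8 in all and at most 12, crops included, and the job is handed in when it is done.

Besides the shell and the picture viewer there is one more tool, called as name([rows], argument=value, ...), one row to a line, values as JSON. carry_out: Moves the arm, as the interface text tells. Its arguments: {"type":"object","properties":{"offset":{"type":"array"},"twist":{"type":"array"},"grip":{"type":"number"},"newtons":{"type":"number"}},"required":["offset","twist"]}

```bash
mkdir -p pics; python3 - <<'E'
from plant import *
import cv2
for n in("scene","top"):
    im=snapshot(n); cv2.imwrite(f"pics/{n}0.png",im[:,:,::-1]); print(n,camera_params(n))
print(get_state(), r.grip_point_offset)
E
```

```text
scene {'camera_matrix': array([[486.65831921,   0.        , 261.44495584],
       [  0.        , 486.65831921, 190.67362707],
       [  0.        ,   0.        ,   1.        ]]), 'eye': array([ 0.94385083, -0.38816042,  0.84077149]), 'orientation': array([0.31778037, 0.1321399 , 0.33493168, 0.8771405 ])}
top {'camera_matrix': array([[480.82993411,   0.        , 257.6072034 ],
       [  0.        , 480.82993411, 193.85353535],
       [  0.        ,   0.        ,   1.        ]]), 'eye': array([0.43074408, 0.04700166, 1.11289466]), 'orientation': array([-0.02927622,  0.02165353,  0.71471853, -0.69846364])}
{'clock': 0.1, 'q': array([ 1.33883707,  0.68989356, -0.19450052,  1.56624894,  0.15733773,
        0.90249118, -0.21511615]), 'qd': array([ 1.38450326e-04, -1.06381042e-03, -7.70220784e-04, -1.47230286e-03,
       -1.25237121e-03, -2.52285917e-03, -2.57914651e-05]), 'joint_torque': array([-3.23545348e-03, -5.28498924e+01, -1.27159685e+00, -1.53837669e+01,
       -5.26064762e-02,  1.98329471e-03,  5.63484184e-05]), 'tool_pos': array([ 0.16394023, -0.6025262 ,  0.23799146]), 'eef_rot': array([-0.56154486,  0.42982353, -0.42883265,  0.56215804]), 'contact_force': array([-0.7768508 ,  0.15300334,  0.46193244]), 'moment': array([0.00388066, 0.04076546, 0.01866772]), 'opening': 1.0007895696724234} 0.0187
```

View pics/scene0.png

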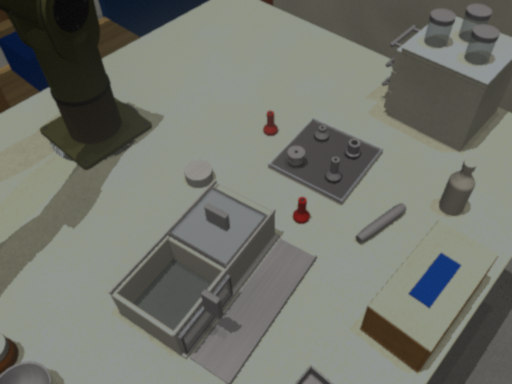

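View pics/top0.png

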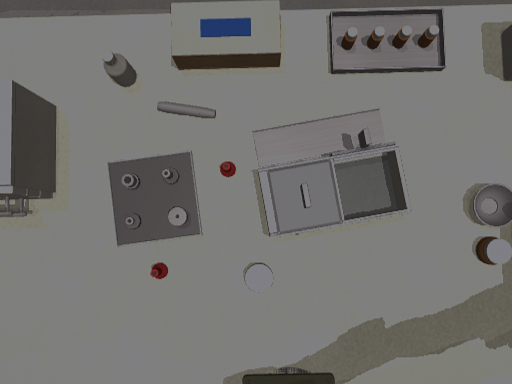

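Candidates: in the scene picture the steel tips are at (321,132), (353,148), (296,156) and (335,169), with red decoys at (270,123) and (302,210). In the top picture the steel tips are at (168,175), (131,181), (178,216) and (132,221). The tallest looks to be scene (335,169). I'll check it in a close crop of both views.

```bash
cat > h.py <<'E'
import numpy as np,cv2
from plant import *
from scipy.spatial.transform import Rotation as R
def ray(n,uv):
    c=camera_params(n);d=np.linalg.inv(c["camera_matrix"])@[uv[0],uv[1],1]
    return np.array(c["eye"]),R.from_quat(c["orientation"]).apply(d*[1,-1,-1])
def plane(n,uv,z):
    e,d=ray(n,uv);return e+d*(z-e[2])/d[2]
def proj(n,p):
    c=camera_params(n);q=R.from_quat(c["orientation"]).inv().apply(np.array(p)-c["eye"])*[1,-1,-1]
    u=c["camera_matrix"]@q;return u[:2]/u[2]
def tri(a,b):
    e,d=ray("scene",a);f,g=ray("top",b)
    s=np.linalg.lstsq(np.c_[d,-g],f-e,rcond=None)[0]
    p,q=e+s[0]*d,f+s[1]*g
    return (p+q)/2,np.linalg.norm(p-q)
E
python3 - <<'E'
from h import *
a=cv2.imread("pics/scene0.png")[110:205,260:390];b=cv2.imread("pics/top0.png")[145:250,100:210]
A=cv2.resize(a,None,fx=3,fy=3,interpolation=cv2.INTER_CUBIC);B=cv2.resize(b,None,fx=3.6,fy=3.6,interpolation=cv2.INTER_CUBIC)
o=np.zeros((max(A.shape[0],B.shape[0]),A.shape[1]+B.shape[1],3),np.uint8);o[:A.shape[0],:A.shape[1]]=A;o[:B.shape[0],A.shape[1]:]=B
cv2.imwrite("pics/crop1.png",cv2.convertScaleAbs(o,alpha=1.6));print(A.shape,B.shape)
c=cv2.imread("pics/scene0.png")[180:380,100:330];d=cv2.imread("pics/top0.png")[100:245,240:420]
C=cv2.resize(c,(400,348),interpolation=cv2.INTER_CUBIC);D=cv2.resize(d,(400,322),interpolation=cv2.INTER_CUBIC)
o=np.zeros((348,800,3),np.uint8);o[:,:400]=C;o[:322,400:]=D
cv2.imwrite("pics/crop2.png",cv2.convertScaleAbs(o,alpha=1.4))
E
```

```text
(285, 390, 3) (378, 396, 3)
```

View pics/crop1.png

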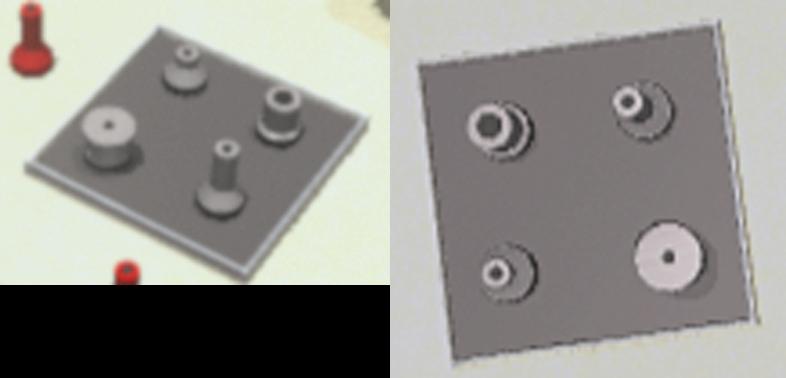

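View pics/crop2.png

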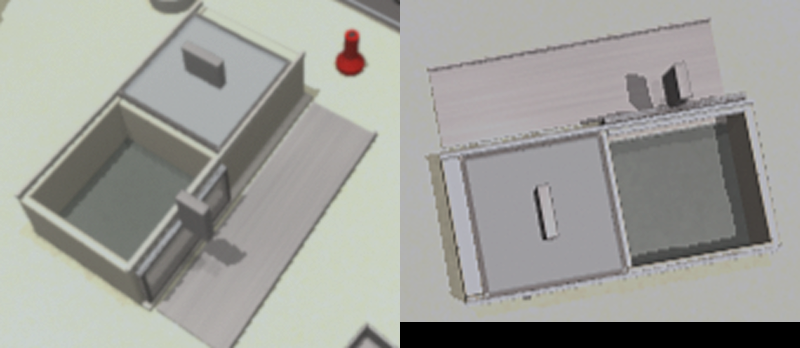

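The crop confirms the choice: the slim tall steel nozzle has its top at scene (335.7,159.7) and top (166,173.3). The box shows its open chamber at -y, its housing at +y, and the inner door with handle on the far +x face. Next I'll convert these to positions.

```bash
python3 - <<'E'
from h import *
np.set_printoptions(precision=4,suppress=True)
print("tip top tri",tri((335.7,159.7),(166.1,173.3)), "planes z.068",plane("scene",(335.7,159.7),.068),plane("top",(166.1,173.3),.068),"foot",plane("top",(171.4,175.6),.016))
T=lambda u,v:((u-400)/2.222+240,v/2.222+100)
S=lambda u,v:(u/1.739+100,v/1.739+180)
P=lambda u,v,z:plane("top",T(u,v),z)
c=[P(443,155,.076),P(752,103,.076),P(775,245,.076),P(467,300,.076)]
print("box top corners",*c,sep="\n")
print("sides",[np.linalg.norm(c[i]-c[(i+1)%4]) for i in range(4)])
def ang(a,b):
    d=a-b;return np.degrees(np.arctan2(-d[0],d[1]))  # yaw from chamber y dir
print("yaw",ang(c[0],c[1]),ang(c[3],c[2]), [np.degrees(np.arctan2((a-b)[1],(a-b)[0])) for a,b in((c[0],c[3]),(c[1],c[2]))])
cs=[plane("scene",S(*q),.076) for q in((20,198),(136,303))]
print("scene corners (near -y),(far -y)",cs,np.linalg.norm(cs[0]-cs[1]))
print("ohandle top", P(549,212,.126),plane("scene",S(203,60),.126))
print("ihandle top", P(684,82,.126),plane("scene",S(196,202),.126))
E
```

```text
tip top tri (array([0.5566, 0.2571, 0.0702]), np.float64(0.0021430969648748755)) planes z.068 [0.5561 0.2599 0.068 ] [0.5561 0.2568 0.068 ] foot [0.5567 0.2551 0.016 ]
box top corners
[0.558  0.0524 0.076 ]
[ 0.6019 -0.2505  0.076 ]
[ 0.4627 -0.2666  0.076 ]
[0.4164 0.0324 0.076 ]
sides [np.float64(0.3060496592072782), np.float64(0.14005101321757357), np.float64(0.30260610403527344), np.float64(0.14298570144681957)]
yaw 8.23687229424251 8.803036307111224 [np.float64(8.030566738053277), np.float64(6.611201333995212)]
scene corners (near -y),(far -y) [array([ 0.4597, -0.2681,  0.076 ]), array([ 0.6291, -0.2619,  0.076 ])] 0.16950082478099254
ohandle top [ 0.4965 -0.0447  0.126 ] [ 0.5039 -0.0464  0.126 ]
ihandle top [ 0.6149 -0.1739  0.126 ] [ 0.6189 -0.1682  0.126 ]
```

```bash
python3 - <<'E'
from h import *
s=get_state();M=R.from_quat(s["eef_rot"]).as_matrix();print(M.round(3),np.degrees(np.arctan2(M[1,0],M[0,0])),s["tool_pos"],s["q"])
E
```

```text
[[ 0.263 -0.001  0.965]
 [-0.965  0.002  0.263]
 [-0.002 -1.    -0.   ]] -74.76913818144668 [ 0.16394023 -0.6025262   0.23799146] [ 1.33883707  0.68989356 -0.19450052  1.56624894  0.15733773  0.90249118
 -0.21511615]
```

carry_out([
  [0.042,0.037,0.003],
  [0.042,0.037,0.003],
  [0.042,0.037,0.003],
  [0.042,0.037,0.003],
  [0.042,0.037,0.003],
  [0.042,0.037,0.003],
  [0.042,0.037,0.003],
  [0.042,0.037,0.003],
], twist=[-0.85,-0.85,-0.85,-0.85,-0.85,-0.85,-0.85,-0.85], grip=0.05)

```text
clock: 1.1
tool_pos: [0.5011, -0.3057, 0.2625]
eef_rot: [0.535, -0.462, 0.462, -0.535]
contact_force: [-0.2, -0.7, -0.3]
opening: 0.568
```

carry_out([
  [0.007,0.055,0],
  [0.007,0.055,0],
  [0.007,0.055,0],
  [0.007,0.055,0],
  [0.007,0.055,0],
  [0.007,0.055,0],
  [0.007,0.055,0],
  [0.007,0.055,0],
], twist=[0,0,0,0,0,0,0,0])

```text
clock: 2.1
tool_pos: [0.556, 0.1346, 0.2624]
eef_rot: [0.536, -0.462, 0.462, -0.535]
contact_force: [1.0, -0.1, 0.1]
opening: 0.566
```

carry_out([
  [0,0,0],
  [0,0,0],
], twist=[0,0])

```text
clock: 2.35
tool_pos: [0.5558, 0.1321, 0.2623]
eef_rot: [0.536, -0.462, 0.462, -0.535]
contact_force: [0.0, -0.4, -0.6]
opening: 0.569
```

carry_out([
  [0,0.042,0],
  [0,0.042,0],
  [0,0.04,0],
  [0,0,-0.055],
  [0,0,-0.055],
  [0,0,-0.05],
  [0,0,0],
  [0,0,0],
], twist=[0,0,0,0,0,0,0,0])

```text
clock: 3.35
tool_pos: [0.5578, 0.2562, 0.1045]
eef_rot: [-0.534, 0.462, -0.463, 0.536]
contact_force: [0.7, -0.6, 1.0]
opening: 0.569
```

```bash
python3 - <<'E'
from h import *
s=get_state();print(s["tool_pos"],proj("scene",s["tool_pos"]),proj("top",s["tool_pos"]))
a=snapshot("scene")[90:215,260:400,::-1];b=snapshot("top")[130:235,110:240,::-1]
A=cv2.resize(a,(400,357),interpolation=2);B=cv2.resize(b,(400,323),interpolation=2)
o=np.zeros((357,800,3),np.uint8);o[:,:400]=A;o[:323,400:]=B
cv2.imwrite("pics/near1.png",cv2.convertScaleAbs(o,alpha=1.6))
E
```

```text
[0.55776139 0.25615581 0.10446696] [336.93039538 149.13343869] [162.92621744 170.53806408]
```

View pics/near1.png

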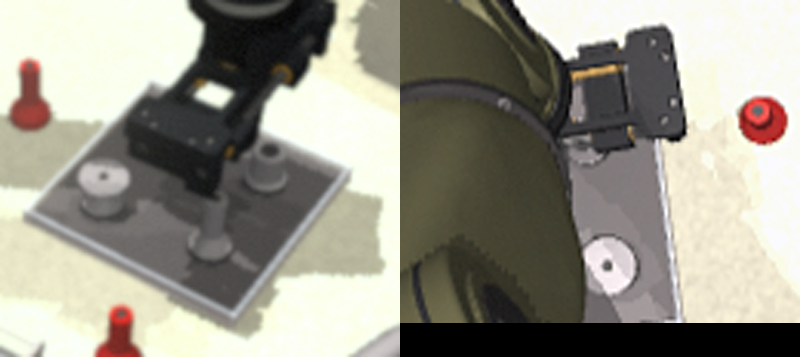

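The near crop shows the open jaws straddling the tall tip, its neck at crop (212,210), with the near finger on the -y side. I'll go down and close.

carry_out([
  [-0.001,0,-0.02],
  [0,0,-0.02],
  [0,0,-0.018],
  [0,0,-0.013],
  [0,0,0],
], twist=[0,0,0,0,0])

```text
clock: 4.08
tool_pos: [0.5545, 0.2566, 0.0306]
eef_rot: [0.536, -0.462, 0.462, -0.535]
contact_force: [-0.3, 0.6, 0.2]
opening: 0.569
```

carry_out([
  [0,0,0],
  [0,0,0],
  [0,0,0],
  [0,0,0],
  [0,0,0],
  [0,0,0],
], twist=[0,0,0,0,0,0], grip=0.005, newtons=20)

```text
clock: 4.82
tool_pos: [0.5554, 0.2572, 0.0321]
eef_rot: [-0.535, 0.462, -0.462, 0.536]
contact_force: [-0.4, 0.4, 3.6]
opening: 0.191
```

carry_out([
  [0,0,0.01],
  [0,0,0.02],
  [0,0,0.04],
  [0,0,0.04],
  [0,0,0.04],
  [0,0,0.03],
  [0,0,0],
  [0,0,0],
], twist=[0,0,0,0,0,0,0,0])

```text
clock: 5.82
tool_pos: [0.5545, 0.2565, 0.2114]
eef_rot: [0.536, -0.462, 0.462, -0.535]
contact_force: [-0.5, -0.2, -1.9]
opening: 0.184
```

```bash
python3 - <<'E'
from h import *
s=get_state();p=s["tool_pos"];print(p,s["contact_force"],proj("scene",p),"expected foot px",proj("scene",p-[0,0,.025]))
a=snapshot("scene")[60:210,250:400,::-1]
cv2.imwrite("pics/lift.png",cv2.convertScaleAbs(cv2.resize(a,(500,500),interpolation=2),alpha=1.6))
E
```

```text
[0.55453402 0.25648743 0.21140516] [-0.45289736 -0.1578528  -1.8951158 ] [341.11492409 109.55422621] expected foot px [339.79209744 119.20452798]
```

View pics/lift.png

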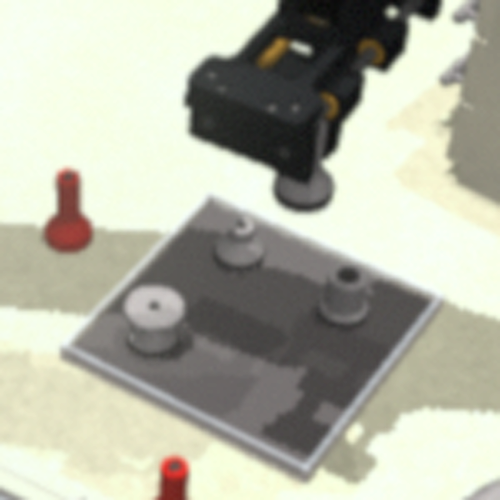

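The picture shows the tip upright in the jaws and clear of the tray, with its foot at crop (302,195) as predicted. I'll carry it over the chamber.

carry_out([
  [-0.004,-0.04,0],
  [-0.004,-0.055,0],
  [-0.004,-0.06,0],
  [-0.004,-0.06,0],
  [-0.004,-0.06,0],
  [-0.004,-0.06,0],
  [-0.004,-0.055,0],
  [-0.004,-0.045,0],
], twist=[0,0,0,0,0,0,0,0])

```text
clock: 6.88
tool_pos: [0.5218, -0.1806, 0.2104]
eef_rot: [0.536, -0.463, 0.462, -0.534]
contact_force: [-0.5, 0.2, -0.6]
opening: 0.194
```

carry_out([
  [0,-0.009,0],
  [0,0,0],
  [0,0,0],
], twist=[0,0,0])

```text
clock: 7.25
tool_pos: [0.5234, -0.1848, 0.2113]
eef_rot: [-0.536, 0.462, -0.461, 0.536]
contact_force: [-0.1, 0.5, -1.7]
opening: 0.187
```

```bash
python3 - <<'E'
from h import *
s=get_state();p=s["tool_pos"];print(p,s["contact_force"],s["opening"])
a=snapshot("scene")[150:370,90:330,::-1];b=snapshot("top")[90:250,230:430,::-1]
A=cv2.resize(a,(400,367),interpolation=2);B=cv2.resize(b,(400,320),interpolation=2)
o=np.zeros((367,800,3),np.uint8);o[:,:400]=A;o[:320,400:]=B
cv2.imwrite("pics/over.png",cv2.convertScaleAbs(o,alpha=1.5))
E
```

```text
[ 0.52338314 -0.18477145  0.21127635] [-0.06604022  0.49223499 -1.70460398] 0.18713359960580198
```

View pics/over.png

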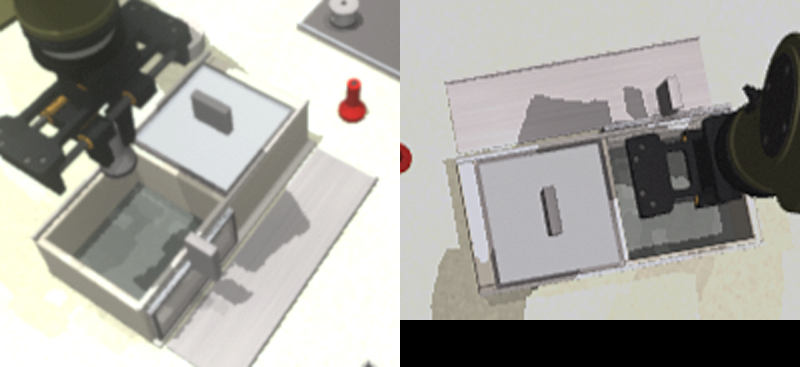

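The picture shows the tip hanging upright over the open chamber, with the outer handle clear at +y. I'll lower it now.

carry_out([
  [-0.001,-0.002,-0.03],
  [0,0,-0.04],
  [0,0,-0.04],
  [0,0,-0.03],
  [0,0,-0.02],
  [0,0,-0.005],
  [0,0,0],
  [0,0,0],
], twist=[0,0,0,0,0,0,0,0])

```text
clock: 8.35
tool_pos: [0.523, -0.1891, 0.0477]
eef_rot: [-0.535, 0.461, -0.462, 0.536]
contact_force: [0.7, -0.6, -1.3]
opening: 0.194
```

carry_out([
  [0,0,-0.004],
  [0,0,-0.004],
  [0,0,-0.003],
  [0,0,0],
  [0,0,0],
], twist=[0,0,0,0,0])

```text
clock: 8.98
tool_pos: [0.5222, -0.1891, 0.0357]
eef_rot: [0.535, -0.462, 0.462, -0.535]
contact_force: [0.7, 0.2, -0.7]
opening: 0.191
```

carry_out([
  [0,0,-0.002],
  [0,0,-0.001],
  [0,0,-0.001],
  [0,0,0],
], twist=[0,0,0,0])

```text
clock: 9.48
tool_pos: [0.5222, -0.189, 0.0317]
eef_rot: [0.535, -0.462, 0.462, -0.535]
contact_force: [0.4, -0.5, -1.1]
opening: 0.187
```

carry_out([
  [0,0,-0.001],
  [0,0,0],
  [0,0,0],
], twist=[0,0,0])

```text
clock: 9.85
tool_pos: [0.5222, -0.1891, 0.0307]
eef_rot: [0.535, -0.462, 0.462, -0.535]
contact_force: [-1.2, -1.2, -1.2]
opening: 0.191
```

carry_out([
  [0,0,-0.001],
  [0,0,0],
  [0,0,0],
], twist=[0,0,0])

```text
clock: 10.22
tool_pos: [0.5222, -0.1891, 0.0297]
eef_rot: [0.535, -0.462, 0.462, -0.535]
contact_force: [-0.1, -0.6, -1.6]
opening: 0.189
```

carry_out([
  [0,0,-0.001],
  [0,0,0],
  [0,0,0],
], twist=[0,0,0])

```text
clock: 10.6
tool_pos: [0.5223, -0.1891, 0.029]
eef_rot: [-0.535, 0.462, -0.462, 0.535]
contact_force: [-0.7, 0.4, 3.5]
opening: 0.187
```

Contact: the vertical force went from -1.6 to +3.5 N at the expected height. I'll release with a small opening and lift straight up.

carry_out([
  [0,0,0],
  [0,0,0],
  [0,0,0],
  [0,0,0],
], twist=[0,0,0,0], grip=0.04)

```text
clock: 11.1
tool_pos: [0.5222, -0.1891, 0.0287]
eef_rot: [0.535, -0.462, 0.462, -0.535]
contact_force: [0.1, 0.2, -0.1]
opening: 0.455
```

carry_out([
  [0,0,0.01],
  [0,0,0.02],
  [0,0,0.04],
  [0,0,0.05],
  [0,0,0.04],
  [0,0,0.02],
  [0,0,0],
  [0,0,0],
], twist=[0,0,0,0,0,0,0,0])

```text
clock: 12.1
tool_pos: [0.5215, -0.1889, 0.2081]
eef_rot: [0.536, -0.462, 0.461, -0.535]
contact_force: [0.4, -0.4, -1.1]
opening: 0.452
```

carry_out([
  [-0.005,0.03,0],
  [-0.005,0.04,0],
  [-0.005,0.04,0],
  [-0.005,0.033,0],
  [-0.003,0,0],
  [0,0,0],
], twist=[0,0,0,0,0,0])

```text
clock: 12.85
tool_pos: [0.4985, -0.0471, 0.208]
eef_rot: [0.536, -0.462, 0.462, -0.534]
contact_force: [-0.6, -0.4, 0.2]
opening: 0.453
```

```bash
python3 - <<'E'
from h import *
s=get_state();p=s["tool_pos"];print(p,s["contact_force"],s["opening"])
M=R.from_quat(s["eef_rot"]).as_matrix();print(np.degrees(np.arctan2(M[1,0],M[0,0])))
a=snapshot("scene")[150:370,90:330,::-1];b=snapshot("top")[90:250,230:430,::-1]
A=cv2.resize(a,(400,367),interpolation=2);B=cv2.resize(b,(400,320),interpolation=2)
o=np.zeros((367,800,3),np.uint8);o[:,:400]=A;o[:320,400:]=B
cv2.imwrite("pics/placed.png",cv2.convertScaleAbs(o,alpha=1.5))
E
```

```text
[ 0.49851575 -0.04713753  0.20798779] [-0.63626245 -0.35528914  0.20954465] 0.4529856731868589
-81.61732108743611
```

View pics/placed.png

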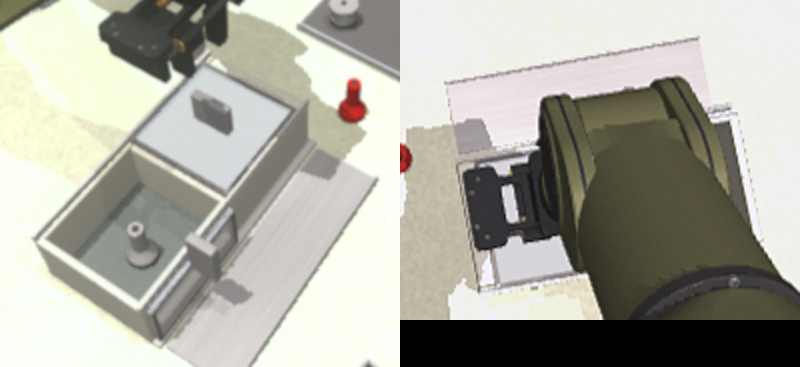

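The tip stands upright mid-chamber at crop (138,240), with the outer handle just below the jaws. Next I'll go down to the handle, with TCP z about 0.090.

carry_out([
  [0.001,0.002,-0.03],
  [0,0,-0.035],
  [0,0,-0.03],
  [0,0,-0.014],
  [0,0,-0.006],
  [0,0,0],
  [0,0,0],
], twist=[0,0,0,0,0,0,0])

```text
clock: 13.82
tool_pos: [0.5008, -0.0442, 0.0946]
eef_rot: [-0.535, 0.461, -0.462, 0.536]
contact_force: [0.1, -0.3, -0.3]
opening: 0.455
```

carry_out([
  [0,0,0],
  [0,0,0],
  [0,0,0],
  [0,0,0],
  [0,0,0],
], twist=[0,0,0,0,0], grip=0.003, newtons=20)

```text
clock: 14.45
tool_pos: [0.5003, -0.0437, 0.0939]
eef_rot: [-0.535, 0.462, -0.462, 0.536]
contact_force: [-0.1, 1.8, 3.5]
opening: 0.137
```

carry_out([
  [0.002,-0.01,0],
  [0.003,-0.02,0],
  [0.003,-0.02,0],
  [0.003,-0.02,0],
  [0.003,-0.02,0],
  [0.003,-0.02,0],
  [0.002,-0.015,0],
  [0,0,0],
], twist=[0,0,0,0,0,0,0,0])

```text
clock: 15.45
tool_pos: [0.5202, -0.1711, 0.094]
eef_rot: [-0.535, 0.461, -0.464, 0.535]
contact_force: [2.5, -1.8, 2.5]
opening: 0.136
```

carry_out([
  [0.001,-0.006,0],
  [0.001,-0.005,0],
  [0.001,-0.004,0],
  [0,0,0],
  [0,0,0],
], twist=[0,0,0,0,0])

```text
clock: 16.08
tool_pos: [0.5223, -0.1843, 0.094]
eef_rot: [0.536, -0.462, 0.462, -0.535]
contact_force: [0.0, 0.3, 5.0]
opening: 0.135
```

carry_out([
  [0,-0.002,0],
  [0,-0.002,0],
  [0,0,0],
], twist=[0,0,0])

```text
clock: 16.45
tool_pos: [0.5227, -0.1868, 0.094]
eef_rot: [-0.535, 0.462, -0.461, 0.536]
contact_force: [0.6, 2.0, 6.1]
opening: 0.134
```

carry_out([
  [0,-0.002,0],
  [0,-0.001,0],
  [0,0,0],
], twist=[0,0,0])

```text
clock: 16.82
tool_pos: [0.5226, -0.1868, 0.0939]
eef_rot: [-0.535, 0.462, -0.46, 0.537]
contact_force: [1.7, 8.3, 7.8]
opening: 0.134
```

The door has stalled at y = -0.187, exactly the chamber centre, with force rising, so it is on the end stop. I'll release, lift, and go to the inner handle.

carry_out([
  [0,-0.002,0],
  [0,0,0],
], twist=[0,0])

```text
clock: 17.08
tool_pos: [0.5226, -0.1868, 0.0939]
eef_rot: [-0.535, 0.462, -0.459, 0.538]
contact_force: [0.5, 11.7, 9.4]
opening: 0.13
```

carry_out([
  [0,0.003,0],
  [0,0,0],
  [0,0,0],
  [0,0,0],
], twist=[0,0,0,0], grip=0.04)

```text
clock: 17.58
tool_pos: [0.5218, -0.1907, 0.0936]
eef_rot: [0.535, -0.462, 0.462, -0.535]
contact_force: [-0.1, 0.4, 0.5]
opening: 0.458
```

carry_out([
  [0,0,0.03],
  [0,0,0.04],
  [0,0,0.04],
  [0.03,0.005,0],
  [0.04,0.005,0],
  [0.026,0.004,0],
  [0,0,0],
  [0,0,0],
], twist=[0,0,0,0,0,0,0,0])

```text
clock: 18.58
tool_pos: [0.6167, -0.1767, 0.2033]
eef_rot: [0.536, -0.463, 0.462, -0.535]
contact_force: [0.4, -0.9, 0.7]
opening: 0.454
```

```bash
python3 - <<'E'
from h import *
s=get_state();p=s["tool_pos"];print(p,s["contact_force"],s["opening"])
a=snapshot("scene")[150:370,90:330,::-1];b=snapshot("top")[90:250,230:430,::-1]
A=cv2.resize(a,(400,367),interpolation=2);B=cv2.resize(b,(400,320),interpolation=2)
o=np.zeros((367,800,3),np.uint8);o[:,:400]=A;o[:320,400:]=B
cv2.imwrite("pics/shut.png",cv2.convertScaleAbs(o,alpha=1.5))
E
```

```text
[ 0.61674356 -0.17668171  0.20332223] [ 0.37714494 -0.85195854  0.67644145] 0.45442302373979
```

View pics/shut.png

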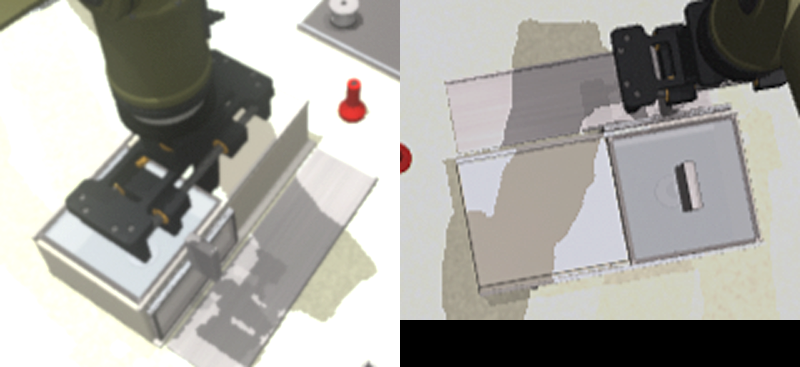

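The outer door now covers the chamber, its panel spanning crop (610–757) out to the -y wall in the top view, with the tip visible through it. Next I'll pinch the inner handle.

carry_out([
  [0.001,0.003,-0.03],
  [0,0,-0.035],
  [0,0,-0.025],
  [0,0,-0.013],
  [0,0,-0.007],
  [0,0,0],
  [0,0,0],
], twist=[0,0,0,0,0,0,0])

```text
clock: 19.55
tool_pos: [0.6198, -0.1732, 0.0947]
eef_rot: [-0.535, 0.461, -0.462, 0.536]
contact_force: [-0.3, 0.4, 0.4]
opening: 0.451
```

carry_out([
  [0,0,0],
  [0,0,0],
  [0,0,0],
  [0,0,0],
  [0,0,0],
], twist=[0,0,0,0,0], grip=0.003, newtons=20)

```text
clock: 20.18
tool_pos: [0.6191, -0.1717, 0.0939]
eef_rot: [-0.535, 0.462, -0.461, 0.536]
contact_force: [-2.0, 3.8, 3.6]
opening: 0.136
```

carry_out([
  [-0.002,0.01,0],
  [-0.003,0.02,0],
  [-0.003,0.02,0],
  [-0.003,0.02,0],
  [-0.003,0.02,0],
  [-0.002,0.015,0],
  [-0.001,0.01,0],
  [0,0,0],
], twist=[0,0,0,0,0,0,0,0])

```text
clock: 21.18
tool_pos: [0.601, -0.0556, 0.0939]
eef_rot: [0.536, -0.462, 0.46, -0.536]
contact_force: [-2.4, 1.0, 6.0]
opening: 0.135
```

carry_out([
  [-0.001,0.006,0],
  [-0.001,0.005,0],
  [0,0.002,0],
  [0,0,0],
  [0,0,0],
], twist=[0,0,0,0,0])

```text
clock: 21.8
tool_pos: [0.5992, -0.0444, 0.0939]
eef_rot: [0.536, -0.462, 0.461, -0.535]
contact_force: [-2.0, -0.5, 6.3]
opening: 0.135
```

carry_out([
  [0,0.002,0],
  [0,0.001,0],
  [0,0,0],
], twist=[0,0,0])

```text
clock: 22.18
tool_pos: [0.599, -0.0432, 0.0939]
eef_rot: [0.536, -0.462, 0.462, -0.534]
contact_force: [-2.0, -3.1, 6.0]
opening: 0.132
```

carry_out([
  [0,0.002,0],
  [0,0.001,0],
  [0,0,0],
  [0,0,0],
], twist=[0,0,0,0])

```text
clock: 22.68
tool_pos: [0.599, -0.0432, 0.0939]
eef_rot: [0.537, -0.462, 0.463, -0.533]
contact_force: [-1.2, -8.3, 6.3]
opening: 0.136
```

carry_out([
  [0,0.002,0],
  [0,0,0],
  [0,0,0],
], twist=[0,0,0])

```text
clock: 23.05
tool_pos: [0.5991, -0.0431, 0.0938]
eef_rot: [0.537, -0.462, 0.464, -0.532]
contact_force: [-1.5, -10.7, 5.4]
opening: 0.133
```

The inner door stalled after 0.130 m of travel with rising force, so it is at its stop. I'll release, lift and move clear.

carry_out([
  [0,-0.004,0],
  [0,0,0],
  [0,0,0],
  [0,0,0],
], twist=[0,0,0,0], grip=0.04)

```text
clock: 23.55
tool_pos: [0.6001, -0.0402, 0.0936]
eef_rot: [-0.535, 0.462, -0.461, 0.536]
contact_force: [0.7, 0.6, -0.2]
opening: 0.452
```

carry_out([
  [0,0,0.03],
  [0,0,0.05],
  [0,0,0.05],
  [0,0.05,0.02],
  [0,0.06,0],
  [0,0.06,0],
  [0,0.05,0],
  [0,0.03,0],
], twist=[0,0,0,0,0,0,0,0])

```text
clock: 24.55
tool_pos: [0.5991, 0.2132, 0.2436]
eef_rot: [-0.536, 0.461, -0.46, 0.537]
contact_force: [-0.2, 0.0, -0.3]
opening: 0.447
```

carry_out([
  [0,0,0],
  [0,0,0],
  [0,0,0],
  [0,0,0],
], twist=[0,0,0,0])

```text
clock: 25.05
tool_pos: [0.6005, 0.2074, 0.2438]
eef_rot: [0.535, -0.462, 0.463, -0.535]
contact_force: [0.3, -0.8, 0.1]
opening: 0.454
```

```bash
python3 - <<'E'
from h import *
s=get_state();p=s["tool_pos"];print(p,s["contact_force"],s["opening"],s["clock"])
a=snapshot("scene")[150:370,90:330,::-1];b=snapshot("top")[90:250,230:430,::-1]
A=cv2.resize(a,(400,367),interpolation=2);B=cv2.resize(b,(400,320),interpolation=2)
o=np.zeros((367,800,3),np.uint8);o[:,:400]=A;o[:320,400:]=B
cv2.imwrite("pics/end.png",cv2.convertScaleAbs(o,alpha=1.5))
E
```

```text
[0.60051453 0.20738975 0.24383289] [ 0.34453892 -0.81813014  0.06003146] 0.45440296632412513 25.05
```

View pics/end.png

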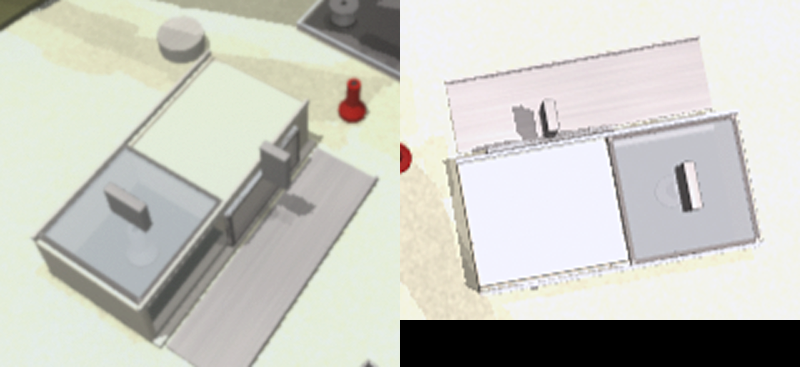

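The outer door is shut flush over the chamber, the inner door is parked at the housing end, and the tip's foot shows through the panel at crop (142,250), still in the same place. I'm handing in.

```bash
python3 -c "
from plant import job
print(job.finish_job())"
```

```text
the job is handed in; nothing more can be done
None
```

The tallest steel tip is standing in the chamber with the outer door shut and the inner door open. I handed the job in at about 25 s.

- **Tip:** I lifted it off the tray and lowered it in 1 mm steps onto the middle of the chamber floor, touching down at about 4 to 5 N. The picture after release shows it upright; in the last one it is seen only through the clear panel, in the same place.
- **Outer door:** I slid it shut before touching the inner door. It stopped at the chamber centre (y = -0.187 m) and stayed there while the push rose to about 12 N.
- **Inner door:** I then slid it open by about 0.130 m. It stopped there with about 11 N of push.
- **Last checks:** The final picture shows the outer door shut, the inner door open and the gripper clear of everything. The highest reading I saw was about 15 N in all. No check failed or disagreed.

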